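Release the eccentric lock and dock the column slide

TASK

Dock the chromatography column: with the fingers, push the yellow lever post round until the wine-red eccentric cam is at its low point, and only then push the blue plate of the column slide forward until the slide is fully home against the grey dock. This is pushing work, nothing is picked up: the slide stays down in its lane, and the jar, vial and flask are left standing where they are. Leave the cam at its low point and finish clear of everything.

Things in the scene. Friction and masses are not known exactly. Their poses are not given: they have to be found in the camera images.
- fixture: White base plate 235 x 205 x 12 mm, fixed. Origin on the bench, x = the slide's forward direction, y left, z up; it spans x -135..+100, y -85..+120. The slide's lane runs along x at y = -40 between steel rails (67 mm apart, tops at z = 24). The grey dock (90 mm wide, top z = 68) crosses the lane's front end; its rear face at x = +45 is the end stop. The cam stands left of the lane.
- cam_pivot (a point): Point on the cam's upright axis, at fixture (31, 55, 40) mm, level with the top of the wine-red disc: 56 mm across, z 24..40 over the bench, centre 14 mm off the axis, a white dot at its low point. The slide's steel follower bar (z 26..38) comes up behind the disc.
- cam (a joint): Cam angle, rad, 0 to 2.4. 0 = low point facing the slide, a hard stop. It grows counter-clockwise seen from above, which brings the high side round so that the slide stops up to 22 mm short. Turn the lever clockwise to the stop to lower it. Stiff (0.3 N m, about 5 N at the post), it stays where left. Starts between 1.3 and 2.3.
- lever_post (a point): Centre (z = 64 mm over the bench) of the yellow upright post, 16 mm thick, z 44..84, at the end of the flat aluminium lever (z 40..46) on top of the cam. It circles the pivot at 60 mm radius; its direction from the pivot is cam + 0.5 rad counter-clockwise from the fixture's x.
- slide: Column slide, loose in its lane, about 0.6 kg: aluminium plate 100 x 64 x 14 mm, a clear column with red ends lying on it (top 42 mm above its underside), a steel follower bar out to the left (to y = +125, front at x = +20). Origin: centre of the underside, 12 mm over the bench; axes as the fixture's. Starts at fixture x = -58..-44 mm, home at -5. Low-friction runners: 1 to 4 N moves it.
- push_plate (a point): Centre of the rear face of the slide's blue upright push plate, 64 mm wide, 8 mm thick, spanning z 26..64 over the bench, facing -x; 50 mm behind the slide's origin and 45 mm over the bench. Push here towards fixture +x.
- jar_mid (a point): Bystander: jar with red cap, 46 mm across, 70 mm tall, standing on the bench beside the fixture; the point is its centre, half-way up.
- vial_mid (a point): Bystander: amber vial with blue cap, 30 mm across, 55 mm tall, standing on the bench beside the fixture; the point is its centre, half-way up.
- flask_mid (a point): Bystander: glass flask with white cap, 56 mm across, 80 mm tall, standing on the bench to the left of the fixture; the point is its centre, half-way up.
Mind the look-alikes: they are no part of the job. What is shaped like the part that bears jar_mid but green or purple is not meant.

How it is judged:
By the outcome, as a careful person would: the job done as asked, in the order asked, and still so for the second after the job is handed in, with the robot touching nothing.
It also fails if it takes over 54 s, if anything falls off the work surface, if the arm or the gripper's body presses on something with over 40 N, if the wrist force passes 120 N, or if a joint passes its speed limit or range.

ROBOT

A 6-joint arm with a two-finger parallel gripper is mounted at the origin on the work surface. World frame = base frame: x ahead of the robot, y to its left, z up, the work surface at z = 0. Lengths are in m, angles in rad, forces in N, time in s.
With the tool pointing down it reaches from about 0.3 to 0.775 m from the base axis. Payload 14.6 kg.
Tool frame: the origin (TCP) lies midway between the tips of the shut fingers; the grasp point (between the pads) lies 19 mm behind it; z points along the fingers, y is the line along which they close (so a half turn about z gives the same grasp; the last joint's range is limited). The gripper opens to 94 mm and grips with 3 to 60 N. Pads are 16 mm wide; open, the fingers measure 119 mm over their backs; the gripper's body (75 mm by 177 mm) begins 78 mm behind the grasp point.
Start: joints at [1.225, 0.3, 1.521, -0, 1.321, -0.067], TCP at [0.151, 0.529, 0.205] pointing down, gripper open.
Joint ranges: [-3.03, 3.03], [-0.79, 2.21], [0.23, 2.52], [-1.04, 4.18], [0, 3.07], [-2.55, 2.55]. Speed limits (rad/s): [2.22, 2.22, 2.57, 3.14, 3.14, 3.14].

INTERFACE

Orientations are given as [roll, pitch, yaw] about the fixed x, y, z axes, in that order (R = Rz(yaw) Ry(pitch) Rx(roll)).
In Python, from station import telemetry, optics, ctrl gives the robot as it stands.
- The arm moves only by the tool carry_out, never from a script. Its argument "plan" is a list that holds one entry, the list of rows, each a list of 7 numbers: the shift along the tool's x, y, z in mm, then the turn, a rotation vector about the tool's x, y, z in rad, then the finger opening in mm, from 0 to 94. A call has 1 to 20 rows; each row shifts and turns the commanded pose from where the row before left it, along the tool's axes as they then stand; what a row does not reach is not made up. A row lasts 1/12 s, in which the tool goes at most 41.7 mm and 7.16 degrees, less where a joint would pass 70% of its speed; a pose out of reach is approached as far as the arm can. A call with a gripper value outside its range is refused whole. The fingers move at their own pace and stop on an object; "squeeze" is the grip in N (left out, the last holds). Time passes only in rows, so rows that do not move let the fingers close. It gives the time, the measured TCP pose, the force, the opening and the grip force at its end, in the units of the state.
- telemetry.get_obs(): the state, without advancing time (a new reading comes with each control period).
- optics.camera(name): name is "scene" or "side" or "wrist"; returns a dict with "pixels" (420x560x3 uint8, red, green, blue), "intrinsics" (3x3 intrinsics, pixels), "dist_coeffs" ([k1, k2, p1, p2, k3] as OpenCV has them; the pictures are not rectified), "origin" and "rotation" of the camera in the world. Camera axes: x right, y down, z forward; pixel columns grow to the right and rows downward; lengths in m; the calibration is good to about 2 mm. A picture is of the moment at which its call begins. There is no depth.
- ctrl.hand_in(): hands the job in; it is judged then, once.
The state is a dict: "time_s": time; "qpos": joint angles; "joint_vel": joint speeds; "tau": joint torques, N m; "ee_pos": TCP position; "eef_rot": TCP orientation; "force": force on the tool from outside, world axes, zero at the start; "moment": the same for the moment, N m; "grip_width": finger opening in m; "grip_force": force on a finger pad.
Only numpy, scipy, OpenCV 4.12 (cv2) and the standard library are available. Lean on these libraries where they do the work, as an engineer would, in place of code of your own. Each camera call takes 0.05 s, during which the arm holds its last target. There are 200 camera calls.

## Working session

There is one attempt and no reset: what is moved stays moved. The work goes in short steps, Python scripts to look and compute and a tool call to move; the robot and the scene stay as the last step left them, time stands still between calls to the robot, and variables do not carry over. Pictures are saved under pics/ and viewed, at most 10 in all, crops included, and the job is handed in when it is done.

Besides the shell and the picture viewer there is one more tool, called as name([rows], argument=value, ...), one row to a line, values as JSON. carry_out: Moves the arm, as the interface text tells. Its arguments: {"type":"object","properties":{"plan":{"type":"array","items":{"type":"array","items":{"type":"array","items":{"type":"number"}}}},"squeeze":{"type":"number"}},"required":["plan"]}

```bash
mkdir -p pics; ls
python3 - <<'E'
from station import telemetry, optics
import cv2,pickle
d={}
for n in("scene","side","wrist"):
    c=optics.camera(n); d[n]=c; cv2.imwrite(f"pics/{n}0.png",c["pixels"][:,:,::-1])
    print(n,c["origin"],c["rotation"],c["intrinsics"],c["dist_coeffs"])
pickle.dump(d,open("cams0.pkl","wb"))
print(telemetry.get_obs())
E
```

```text
pics
scene [1.23117476 0.33946808 0.72711452] [-2.31333839  0.01059173  1.97705557] [[454.39937444   0.         275.42262044]
 [  0.         454.39937444 203.64646472]
 [  0.           0.           1.        ]] [-0.0226104  0.         0.         0.         0.       ]
side [ 0.35459615 -0.49196044  0.41058588] [-2.10103938 -0.01874093 -0.39556048] [[389.13197324   0.         281.25714589]
 [  0.         389.13197324 207.10750824]
 [  0.           0.           1.        ]] [0.01108548 0.         0.         0.         0.        ]
wrist [0.08458989 0.54872974 0.38405591] [2.89433097e+00 1.58178152e-03 1.29128125e+00] [[312.32940914   0.         283.3575462 ]
 [  0.         312.32940914 209.39205968]
 [  0.           0.           1.        ]] [-0.03411912  0.          0.          0.          0.        ]
{'time_s': 0.15, 'qpos': array([ 1.22540372e+00,  3.00324193e-01,  1.52141879e+00, -5.52363780e-06,
        1.32069784e+00, -6.65933906e-02]), 'joint_vel': array([-1.89853801e-03, -2.37921892e-03, -3.53156581e-03,  1.97724774e-04,
       -5.13792116e-04,  2.64344865e-05]), 'tau': array([ 2.56933163e-04, -5.31963837e+01, -3.52823532e+01,  7.07654818e-02,
        2.35275325e-02, -1.00224622e-04]), 'ee_pos': array([0.15129634, 0.5285813 , 0.20503557]), 'eef_rot': array([-3.14074601e+00, -5.11017205e-05,  2.86279478e+00]), 'force': array([-0.9715549 ,  0.32794877, -0.41280209]), 'moment': array([ 0.03007089,  0.02405856, -0.04557201]), 'grip_force': 0.0, 'grip_width': 0.09424469897034507}
```

View pics/scene0.png

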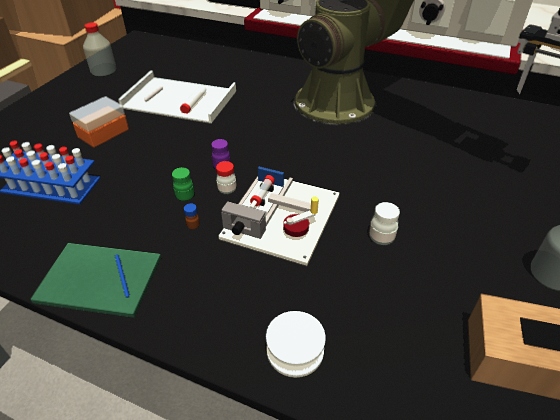

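View pics/side0.png

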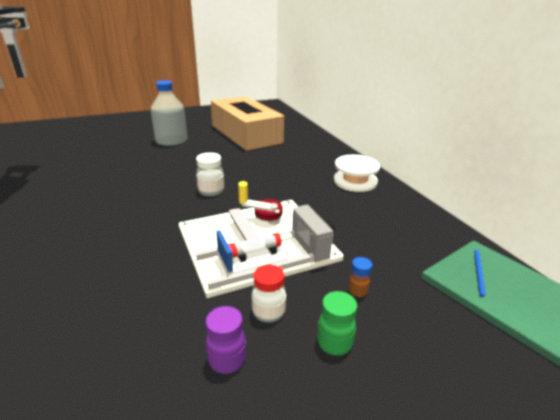

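The scene shows the fixture at about (222–338, 175–262), the post at (315,205), the cam at (296,225), the blue plate at (270,177) and the dock at (243,219). The red-cap jar is at (226,178), the vial at (191,216) and the flask at (385,223). The side view shows the same layout from the -y side. Next I'll zoom in and measure.

```bash
cat > h.py <<'E'
import numpy as np,cv2,pickle
from scipy.spatial.transform import Rotation as Ro
def R(c): return Ro.from_euler('xyz',c["rotation"]).as_matrix()
def ray(c,p):
    u=cv2.undistortPoints(np.array([[p]],float),c["intrinsics"],c["dist_coeffs"])[0,0]
    return np.array(c["origin"]),R(c)@np.array([u[0],u[1],1])
def onz(c,p,z):
    o,d=ray(c,p); return o+d*(z-o[2])/d[2]
def proj(c,P):
    M=R(c).T; r,_=cv2.Rodrigues(M); t=-M@np.array(c["origin"])
    return cv2.projectPoints(np.array(P,float).reshape(-1,3),r,t,c["intrinsics"],c["dist_coeffs"])[0][:,0]
def tri(c1,p1,c2,p2):
    o1,d1=ray(c1,p1);o2,d2=ray(c2,p2);d1/=np.linalg.norm(d1);d2/=np.linalg.norm(d2)
    s=np.linalg.lstsq(np.c_[d1,-d2],o2-o1,rcond=None)[0]
    a,b=o1+d1*s[0],o2+d2*s[1]; return (a+b)/2,np.linalg.norm(a-b)
E
python3 - <<'E'
from h import *
d=pickle.load(open("cams0.pkl","rb"))
a=d["scene"]["pixels"][150:275,180:410,::-1]; b=d["side"]["pixels"][140:390,160:400,::-1]
cv2.imwrite("pics/sc1.png",cv2.resize(a,None,fx=3.4,fy=3.4,interpolation=cv2.INTER_CUBIC))
cv2.imwrite("pics/si1.png",cv2.resize(b,None,fx=2.4,fy=2.4,interpolation=cv2.INTER_CUBIC))
# colour blobs
rng={'yellow':((22,120,80),(34,255,255)),'blue':((105,150,50),(125,255,255)),'red':((0,150,60),(5,255,255)),'wine':((170,120,30),(179,255,255))}
for n in("scene","side"):
    h=cv2.cvtColor(d[n]["pixels"],cv2.COLOR_RGB2HSV)
    for k,(l,u) in rng.items():
        m=cv2.inRange(h,l,u); N,_,s,c=cv2.connectedComponentsWithStats(m)
        for i in range(1,N):
            if s[i,4]>25 and 160<c[i][0]<420 and 130<c[i][1]<310: print(n,k,s[i],c[i].round(1))
E
```

```text
scene yellow [310 197   8  17 113] [313.9 204.9]
scene blue [258 166  26  20 275] [270.9 174.8]
scene blue [184 203  13  14 149] [189.9 209.4]
scene red [216 161  18  16 220] [224.8 168.5]
scene red [264 175  10  10  39] [269.6 178.2]
scene red [250 195  12  11  64] [256.1 199.6]
scene wine [284 219  25  18 295] [296.8 228.4]
side yellow [238 180  10  24 214] [242.4 191.3]
side blue [218 232  13  38 210] [224.4 250.8]
side blue [352 257  21  19 325] [361.4 265.8]
side red [275 234   6  12  43] [277.7 239. ]
side red [231 244   6  12  36] [234.  249.5]
side red [254 265  31  26 647] [268.6 277.7]
side wine [256 199  26  21 238] [268.6 211. ]
```

View pics/sc1.png

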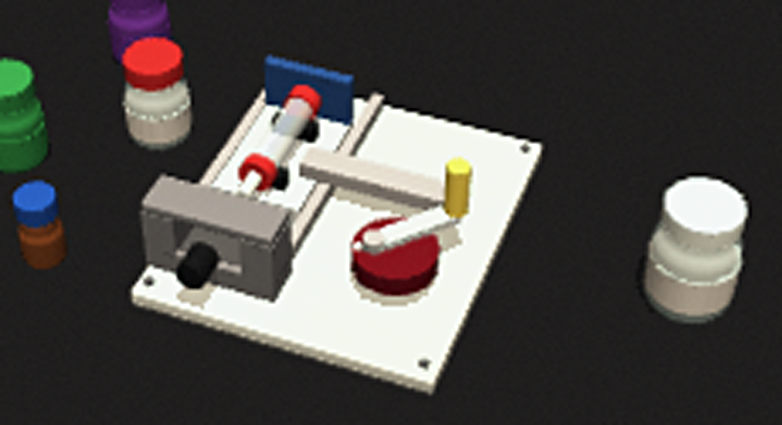

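View pics/si1.png

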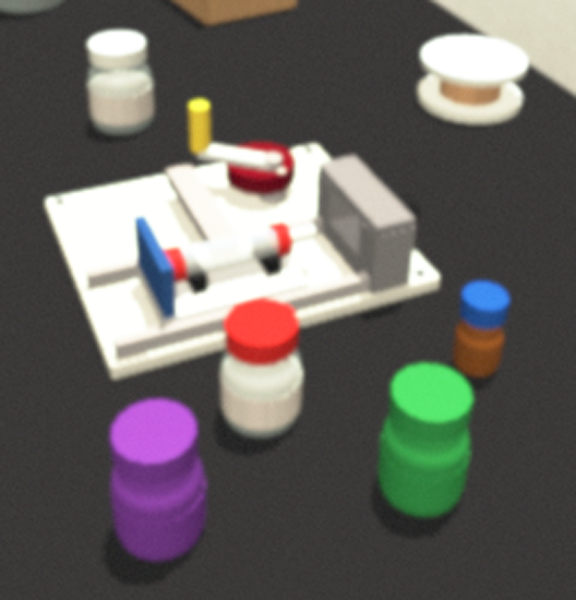

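The scene crop shows the plate's top corners at about (134,291), (432,382) and (541,146), the post at (457,187) and the jar, vial and flask beside the plate. The side crop shows corners at about (46,201), (115,370), (438,277) and (318,147).

```bash
cat >> h.py <<'E'
def fit2(L,W):
    L=np.array(L,float);W=np.array(W,float);lc,wc=L.mean(0),W.mean(0)
    a,b=L-lc,W-wc; th=np.arctan2((a[:,0]*b[:,1]-a[:,1]*b[:,0]).sum(),(a*b).sum())
    Q=np.array([[np.cos(th),-np.sin(th)],[np.sin(th),np.cos(th)]]); return th,wc-Q@lc,Q
E
python3 - <<'E'
from h import *
d=pickle.load(open("cams0.pkl","rb")); S,T=d["scene"],d["side"]
sc=lambda x,y:(180+(x+.5)/3.4-.5,150+(y+.5)/3.4-.5)
si=lambda x,y:(160+(x+.5)/2.4-.5,140+(y+.5)/2.4-.5)
L=[];W=[]
for l,p in {(.1,-.085):(134,291),(.1,.12):(432,382),(-.135,.12):(541,146)}.items(): L.append(l);W.append(onz(S,sc(*p),.012)[:2])
for l,p in {(.1,-.085):(438,277),(.1,.12):(318,147),(-.135,.12):(46,201),(-.135,-.085):(115,370)}.items(): L.append(l);W.append(onz(T,si(*p),.012)[:2])
W=np.array(W);print(W.round(4))
for k in (slice(0,3),slice(3,7),slice(0,7)):
    th,o,Q=fit2(L[k],W[k]); print(th,o,np.abs(W[k]-(np.array(L[k])@Q.T+o)).max())
f=lambda P:Q.T@(np.array(P)[:2]-o)*1e3
p,e=tri(S,(313.9,204.9),T,(242.4,191.3)); v=f(p)-[31,55]
print("post",p,e,f(p),"r",np.hypot(*v),"cam",np.arctan2(v[1],v[0])-.5)
p,e=tri(S,(270.9,174.8),T,(224.4,250.8));print("plate",p,e,f(p))
pt=lambda n,a,za,b,zb:print(n,onz(S,a,za),onz(T,b,zb),f(onz(S,a,za)),f(onz(T,b,zb)))
pt("jarcap",(224.8,168.5),.062,(268.6,277.7),.062)
pt("vialcap",(189.9,209.4),.047,(361.4,265.8),.047)
pt("flaskcap",sc(705,215),.073,si(117,50),.073)
P=lambda l:np.r_[o+Q@np.array(l[:2])/1e3,l[2]/1e3]
for n,l in dict(pivot=(31,55,40),dockc=(45,-40,68)).items(): print(n,P(l),proj(S,P(l)))
np.savez("fix.npz",th=th,o=o,Q=Q)
E
```

```text
[[ 0.6584 -0.0482]
 [ 0.6556  0.1531]
 [ 0.4244  0.1487]
 [ 0.6578 -0.0511]
 [ 0.6546  0.1479]
 [ 0.421   0.145 ]
 [ 0.4266 -0.0601]]
0.01734884540276768 [0.55869119 0.03250068] 0.002724786679513924
0.024015213235932493 [0.55791896 0.02837467] 0.0031376390972768925
0.022620398762016533 [0.55835398 0.03008208] 0.0044005947295113895
post [0.54219884 0.1264184  0.06576841] 0.002721182700474264 [-13.97201852  96.67708026] r 61.31444747249079 cam 1.8942024040849414
plate [ 0.4656896  -0.01091569  0.04632983] 0.0036874609286984593 [-93.56797744 -38.89135902]
jarcap [ 0.50118215 -0.11283469  0.062     ] [ 0.5011092  -0.11365096  0.062     ] [ -60.38976244 -141.58706684] [ -60.48115645 -142.40147712]
vialcap [ 0.64246305 -0.12569077  0.047     ] [ 0.64458811 -0.12259038  0.047     ] [  80.56421354 -157.63541912] [  82.75885197 -154.58388102]
flaskcap [0.51606483 0.27669746 0.073     ] [0.51272453 0.27385683 0.073     ] [-36.70026036 247.50880846] [-40.103965   244.74445702]
pivot [0.58810203 0.08576918 0.04      ] [[288.65652011 221.76579713]]
dockc [ 0.6042472  -0.00888986  0.068     ] [[244.90809185 205.355919  ]]
```

```bash
cat >> h.py <<'E'
def fx(l):
    F=np.load("fix.npz"); return np.r_[F["o"]+F["Q"]@np.array(l[:2])/1e3,l[2]/1e3]
def togo(ob,l,yaw):
    """shift (mm, current tool axes) to fixture point l (mm), then turn about tool z to fixture yaw"""
    M=Ro.from_euler('xyz',ob["eef_rot"]).as_matrix()
    F=np.load("fix.npz"); y=ob["eef_rot"][2]
    dz=-(yaw+float(F["th"])-y); dz=(dz+np.pi)%(2*np.pi)-np.pi
    return (M.T@(fx(l)-ob["ee_pos"])*1e3).round(1),round(dz,3)
def st(ob):
    F=np.load("fix.npz"); p=F["Q"].T@(ob["ee_pos"][:2]-F["o"])*1e3
    print("t",round(ob["time_s"],2),"fix",p.round(1),"z",round(ob["ee_pos"][2]*1e3,1),"yaw",round(ob["eef_rot"][2]-float(F["th"]),3),"F",np.round(ob["force"],1),"q",np.round(ob["qpos"],2))
E
python3 - <<'E'
from h import *
from station import telemetry
ob=telemetry.get_obs(); st(ob)
th=1.894+.5; t=np.array([np.sin(th),-np.cos(th)]); p=np.array([31,55])+60*np.array([np.cos(th),np.sin(th)])
a=p-35*t; print(a, togo(ob,[*a,150],np.arctan2(t[1],t[0])+np.pi/2))
E
```

```text
t 0.15 fix [-395.7  507.6] z 205.0 yaw 2.84 F [-1.   0.3 -0.4] q [ 1.23  0.3   1.52 -0.    1.32 -0.07]
[-36.79529879  70.12605241] (array([-472.6, -311.1,   55.3]), np.float64(0.446))
```

carry_out([
  [[-29.5, -19.4, 0, 0, 0, 0, 0], [-29.5, -19.4, 0, 0, 0, 0, 0], [-29.5, -19.4, 0, 0, 0, 0, 0], [-29.5, -19.4, 0, 0, 0, 0, 0], [-29.5, -19.4, 0, 0, 0, 0, 0], [-29.5, -19.4, 0, 0, 0, 0, 0], [-29.5, -19.4, 0, 0, 0, 0, 0], [-29.5, -19.4, 0, 0, 0, 0, 0], [-29.5, -19.4, 5, 0, 0, 0, 0], [-29.5, -19.4, 5, 0, 0, 0, 0], [-29.5, -19.4, 10, 0, 0, 0, 0], [-29.5, -19.4, 10, 0, 0, 0, 0], [-29.5, -19.4, 10, 0, 0, 0, 0], [-29.5, -19.4, 10, 0, 0, 0, 0], [-29.5, -19.4, 5, 0, 0, 0, 0], [-29.5, -19.4, 0, 0, 0, 0, 0], [0, 0, 0, 0, 0, 0.112, 0], [0, 0, 0, 0, 0, 0.112, 0], [0, 0, 0, 0, 0, 0.112, 0], [0, 0, 0, 0, 0, 0.112, 0]],
])

```text
time_s: 1.82
ee_pos: [0.5196, 0.1002, 0.1501]
eef_rot: [-3.141, -0.0, 2.409]
force: [0.0, 0.7, 0.1]
grip_width: 0.0003
grip_force: 0.0
```

Run:
```python
from h import *
from station import telemetry,optics
c=optics.camera("wrist"); cv2.imwrite("pics/w1.png",c["pixels"][:,:,::-1]); pickle.dump(c,open("w1.pkl","wb"))
ob=telemetry.get_obs(); st(ob); print(ob["grip_width"])
print(togo(ob,[-36.8,70.1,55],2.394))
print(proj(c,[fx((-13,95.8,84)),fx((31,55,40)),fx((-135,120,12)),fx((100,120,12)),fx((45,-40,68))]).round(0))
```

```text
t 1.87 fix [-37.1  71.1] z 150.2 yaw 2.378 F [0.1 0.5 0.5] q [ 0.12  0.31  1.65  0.    1.19 -0.71]
0.00029077042962131886
(array([-0.9, -0.5, 95.2]), np.float64(-0.016))
[[324. 220.]
 [317. 265.]
 [250.  94.]
 [401. 259.]
 [257. 348.]]
```

View pics/w1.png

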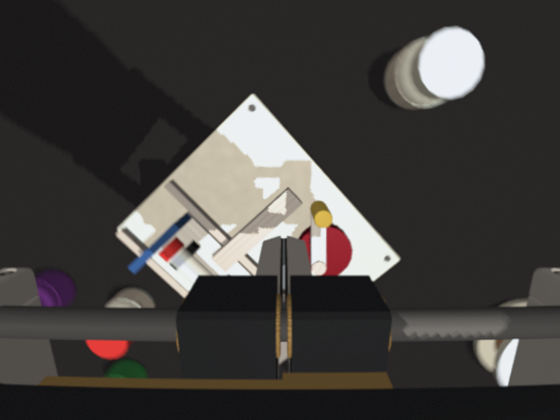

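The prediction matches the wrist image: plate corners at (252,95) and (399,259), post top near (322,219), pivot hub near (318,268). I'll lower beside the post and approach it.

carry_out([
  [[0, 0, 12, 0, 0, 0, 0], [0, 0, 12, 0, 0, 0, 0], [0, 0, 12, 0, 0, 0, 0], [0, 0, 12, 0, 0, 0, 0], [0, 0, 12, 0, 0, 0, 0], [0, 0, 12, 0, 0, 0, 0], [0, 0, 12, 0, 0, 0, 0], [0, 0, 10, 0, 0, 0, 0], [0, 3, 0, 0, 0, 0, 0], [0, 3, 0, 0, 0, 0, 0], [0, 3, 0, 0, 0, 0, 0], [0, 3, 0, 0, 0, 0, 0], [0, 2, 0, 0, 0, 0, 0], [0, 0, 0, 0, 0, 0, 0]],
])

```text
time_s: 3.03
ee_pos: [0.5293, 0.1111, 0.0569]
eef_rot: [3.142, 0.0, 2.415]
force: [-1.2, -1.2, 0.4]
grip_width: 0.0001
grip_force: 0.6
```

carry_out([
  [[1.45, 4.86, 0, 0, 0, 0.08, 0], [1.45, 4.86, 0, 0, 0, 0.08, 0], [1.45, 4.86, 0, 0, 0, 0.08, 0], [1.45, 4.86, 0, 0, 0, 0.08, 0], [1.45, 4.86, 0, 0, 0, 0.08, 0], [1.45, 4.86, 0, 0, 0, 0.08, 0]],
])

```text
time_s: 3.53
ee_pos: [0.5469, 0.1351, 0.0568]
eef_rot: [-3.141, 0.0, 1.931]
force: [-4.3, -4.0, 2.6]
grip_width: 0.0005
grip_force: 2.6
```

Run:
```python
from h import *
from station import telemetry,optics
c=optics.camera("scene"); a=c["pixels"][150:275,180:410,::-1]
cv2.imwrite("pics/sc2.png",cv2.resize(a,None,fx=3.4,fy=3.4,interpolation=cv2.INTER_CUBIC))
st(telemetry.get_obs())
```

```text
t 3.58 fix [ -8.5 105.6] z 56.8 yaw 1.903 F [-1.4 -1.5  0.8] q [ 0.18  0.49  1.62 -0.    1.03 -0.18]
```

View pics/sc2.png

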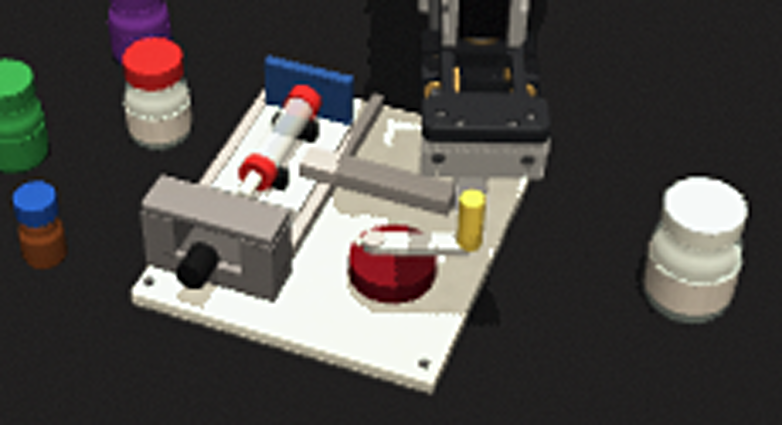

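Post contact is good: the lever has turned and the post is now at crop (470,220). I'll carry on round the arc.

carry_out([
  [[1.45, 4.86, 0, 0, 0, 0.08, 0], [1.45, 4.86, 0, 0, 0, 0.08, 0], [1.45, 4.86, 0, 0, 0, 0.08, 0], [1.45, 4.86, 0, 0, 0, 0.08, 0], [1.45, 4.86, 0, 0, 0, 0.08, 0], [1.45, 4.86, 0, 0, 0, 0.08, 0], [1.45, 4.86, 0, 0, 0, 0.08, 0], [1.45, 4.86, 0, 0, 0, 0.08, 0], [1.45, 4.86, 0, 0, 0, 0.08, 0], [1.45, 4.86, 0, 0, 0, 0.08, 0], [1.45, 4.86, 0, 0, 0, 0.08, 0], [1.45, 4.86, 0, 0, 0, 0.08, 0], [1.45, 4.86, 0, 0, 0, 0.08, 0], [1.45, 4.86, 0, 0, 0, 0.08, 0], [1.45, 4.86, 0, 0, 0, 0.08, 0]],
])

```text
time_s: 4.83
ee_pos: [0.6178, 0.1422, 0.0564]
eef_rot: [-3.14, 0.001, 0.733]
force: [-6.3, 1.8, 1.4]
grip_width: 0.0003
grip_force: 2.5
```

Run:
```python
from h import *
from station import telemetry,optics
st(telemetry.get_obs())
t=np.array([np.sin(.5),-np.cos(.5)]); p=np.array([31,55])+60*np.array([np.cos(.5),np.sin(.5)])
print(p,p-20.5*t, togo(telemetry.get_obs(),[*(p-20.5*t),56],.5))
```

```text
t 4.83 fix [ 62.  110.7] z 56.4 yaw 0.71 F [-6.3  1.8  1.4] q [0.17 0.63 1.4  0.   1.11 1.01]
[83.65495371 83.76553232] [ 73.82673017 101.75597484] (array([ 3.1, 14.5,  0.4]), np.float64(0.21))
```

carry_out([
  [[0.9, 3.1, 0, 0, 0, 0.05, 0], [0.9, 3.1, 0, 0, 0, 0.05, 0], [0.9, 3.1, 0, 0, 0, 0.05, 0], [0.9, 3.1, 0, 0, 0, 0.05, 0], [0, 0.5, 0, 0, 0, 0, 0]],
])

```text
time_s: 5.25
ee_pos: [0.6288, 0.1341, 0.0564]
eef_rot: [-3.141, 0.0, 0.534]
force: [-3.2, 3.7, 1.1]
grip_width: 0.0004
grip_force: 2.4
```

carry_out([
  [[0, 1, 0, 0, 0, 0, 0], [0, 1, 0, 0, 0, 0, 0], [0, 0, 0, 0, 0, 0, 0]],
])

```text
time_s: 5.5
ee_pos: [0.6289, 0.1339, 0.0564]
eef_rot: [-3.139, 0.001, 0.539]
force: [-8.8, 10.5, 3.0]
grip_width: 0.0005
grip_force: 6.8
```

Run:
```python
from h import *
from station import telemetry,optics
st(telemetry.get_obs())
```

```text
t 5.5 fix [ 72.9 102.2] z 56.4 yaw 0.516 F [-8.8 10.5  3. ] q [0.15 0.65 1.37 0.   1.12 1.18]
```

The force climbed to about 14 N with no further motion, so the cam is at its hard stop. I'll back off, lift and check it.

carry_out([
  [[0, 1, 0, 0, 0, 0, 0], [0, 0, 0, 0, 0, 0, 0], [0, -6, 0, 0, 0, 0, 0], [0, -8, 0, 0, 0, 0, 0], [0, -6, 0, 0, 0, 0, 0], [0, 0, -15, 0, 0, 0, 0], [0, 0, -20, 0, 0, 0, 0], [0, 0, -20, 0, 0, 0, 0], [0, 0, -20, 0, 0, 0, 0], [0, 0, -20, 0, 0, 0, 0], [0, 0, 0, 0, 0, 0.1, 0], [0, 0, 0, 0, 0, 0.1, 0], [0, 0, 0, 0, 0, 0.1, 0], [0, 0, 0, 0, 0, 0.1, 0], [0, 0, 0, 0, 0, 0.116, 0]],
])

```text
time_s: 6.75
ee_pos: [0.6202, 0.1487, 0.1515]
eef_rot: [3.141, -0.001, 0.015]
force: [-0.1, -0.2, 0.6]
grip_width: 0.0005
grip_force: 0.0
```

Run:
```python
from h import *
from station import telemetry,optics
ob=telemetry.get_obs();st(ob); print(togo(ob,[-127,-40,150],0))
```

```text
t 6.75 fix [ 64.5 117.2] z 151.5 yaw -0.007 F [-0.1 -0.2  0.6] q [ 0.18  0.54  1.31 -0.    1.29  1.73]
(array([-190.4,  158.6,    1.4]), np.float64(-0.007))
```

carry_out([
  [[-19, 15.9, 0, 0, 0, 0, 30], [-19, 15.9, 0, 0, 0, 0, 30], [-19, 15.9, 0, 0, 0, 0, 30], [-19, 15.9, 0, 0, 0, 0, 30], [-19, 15.9, 0, 0, 0, 0, 30], [-19, 15.9, 0, 0, 0, 0, 30], [-19, 15.9, 0, 0, 0, 0, 30], [-19, 15.9, 0, 0, 0, 0, 30], [-19, 15.9, 0, 0, 0, 0, 30], [-19, 15.9, 0, 0, 0, 0, 30], [0, 0, 0, 0, 0, -0.007, 30], [0, 0, 0, 0, 0, 0, 30]],
])

```text
time_s: 7.75
ee_pos: [0.4332, -0.0144, 0.152]
eef_rot: [3.141, -0.001, 0.026]
force: [0.4, 0.2, -0.0]
grip_width: 0.0298
grip_force: 0.0
```

Run:
```python
from h import *
from station import telemetry,optics
c=optics.camera("scene"); w=optics.camera("wrist"); pickle.dump((c,w),open("c3.pkl","wb"))
a=cv2.resize(c["pixels"][150:275,180:410,::-1],(552,300),interpolation=cv2.INTER_CUBIC)
b=cv2.resize(w["pixels"][:300,:,::-1],(552,296))
cv2.imwrite("pics/m3.png",np.vstack([a,b]))
ob=telemetry.get_obs();st(ob); print(ob["grip_width"],togo(ob,[-127,-40,45],0))
print(proj(w,[fx((-93.5,-72,64)),fx((-93.5,-8,64)),fx((-135,-85,12)),fx((-135,120,12)),fx((31,55,40))]).round(0))
```

```text
t 7.85 fix [-125.4  -41. ] z 151.7 yaw 0.004 F [ 0.5  0.8 -0.5] q [-0.12  0.1   1.9  -0.    1.15  1.43]
0.029982927902987858 (array([ -1.7,  -1. , 106.7]), np.float64(0.004))
[[320. 179.]
 [245. 179.]
 [325. 210.]
 [132. 210.]
 [171.  29.]]
```

View pics/m3.png

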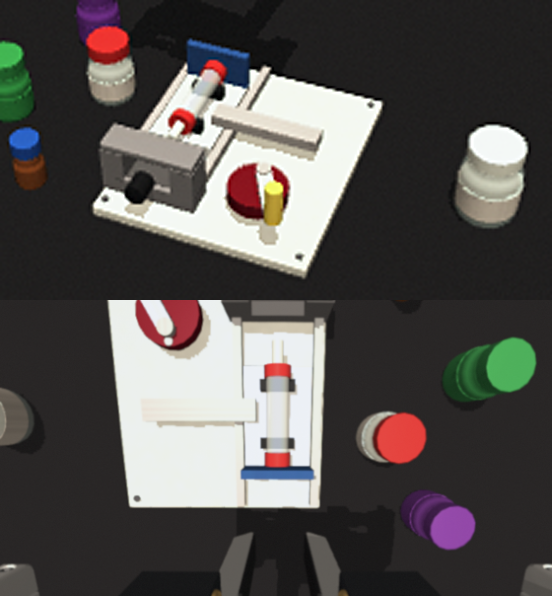

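The cam has turned with its post near the front, at (273,203) in the upper image. The plate spans columns 243–312 in the wrist view, as predicted. I'll check the cam angle numerically.

Run:
```python
from h import *
from station import optics
c,w=pickle.load(open("c3.pkl","rb")); s=optics.camera("side"); F=np.load("fix.npz")
def yel(i):
    h=cv2.cvtColor(i["pixels"],cv2.COLOR_RGB2HSV);m=cv2.inRange(h,(22,120,80),(34,255,255));m[:,:160]=0;m[:,420:]=0;m[:130]=0;m[310:]=0
    N,_,st,ce=cv2.connectedComponentsWithStats(m);return ce[1+st[1:,4].argmax()]
p,e=tri(c,yel(c),s,yel(s));f=F["Q"].T@(p[:2]-F["o"])*1e3;v=f-[31,55]
print(p,e,f,np.hypot(*v),np.arctan2(v[1],v[0])-.5)
```

```text
[0.64112584 0.1180983  0.0665482 ] 0.0020232629853184354 [84.74148184 86.1215305 ] 62.102306972030284 0.024907827201144594
```

carry_out([
  [[0, 0, 14, 0, 0, 0, 30], [0, 0, 14, 0, 0, 0, 30], [0, 0, 14, 0, 0, 0, 30], [0, 0, 14, 0, 0, 0, 30], [0, 0, 14, 0, 0, 0, 30], [0, 0, 14, 0, 0, 0, 30], [0, 0, 12, 0, 0, 0, 30], [0, 0, 8, 0, 0, 0, 30], [0, 0, 2, 0, 0, 0, 30], [0, 0, 0, 0, 0, 0, 30]],
])

```text
time_s: 8.73
ee_pos: [0.4334, -0.0138, 0.0451]
eef_rot: [-3.141, 0.001, 0.026]
force: [0.3, -0.1, -0.5]
grip_width: 0.0295
grip_force: 0.0
```

carry_out([
  [[4, 0, 0, 0, 0, 0, 30], [4, 0, 0, 0, 0, 0, 30], [4, 0, 0, 0, 0, 0, 30], [4, 0, 0, 0, 0, 0, 30], [3, 0, 0, 0, 0, 0, 30], [2, 0, 0, 0, 0, 0, 30], [2, 0, 0, 0, 0, 0, 30], [2, 0, 0, 0, 0, 0, 30], [2, 0, 0, 0, 0, 0, 30], [2, 0, 0, 0, 0, 0, 30], [2, 0, 0, 0, 0, 0, 30], [2, 0, 0, 0, 0, 0, 30], [2, 0, 0, 0, 0, 0, 30], [2, 0, 0, 0, 0, 0, 30], [2, 0, 0, 0, 0, 0, 30], [2, 0, 0, 0, 0, 0, 30], [2, 0, 0, 0, 0, 0, 30], [2, 0, 0, 0, 0, 0, 30], [2, 0, 0, 0, 0, 0, 30], [2, 0, 0, 0, 0, 0, 30]],
])

```text
time_s: 10.4
ee_pos: [0.4824, -0.0128, 0.0454]
eef_rot: [3.142, 0.0, 0.026]
force: [-3.1, 0.2, 0.5]
grip_width: 0.0299
grip_force: 1.4
```

Run:
```python
from h import *
from station import telemetry
ob=telemetry.get_obs();st(ob);print(togo(ob,[-63,-40,45],0))
```

```text
t 10.4 fix [-76.9 -41.1] z 45.4 yaw 0.003 F [-3.1  0.2  0.5] q [-0.1   0.36  1.86 -0.    0.92  1.44]
(array([13.9, -1.1,  0.4]), np.float64(0.003))
```

carry_out([
  [[2, 0, 0, 0, 0, 0, 30], [2, 0, 0, 0, 0, 0, 30], [2, 0, 0, 0, 0, 0, 30], [2, 0, 0, 0, 0, 0, 30], [1.5, 0, 0, 0, 0, 0, 30], [1, 0, 0, 0, 0, 0, 30], [0.5, 0, 0, 0, 0, 0, 30]],
])

```text
time_s: 10.98
ee_pos: [0.4933, -0.0125, 0.0454]
eef_rot: [-3.142, 0.0, 0.026]
force: [-6.1, -0.7, 3.7]
grip_width: 0.0303
grip_force: 3.0
```

carry_out([
  [[1, 0, 0, 0, 0, 0, 30], [1, 0, 0, 0, 0, 0, 30]],
])

```text
time_s: 11.15
ee_pos: [0.4935, -0.0125, 0.0454]
eef_rot: [-3.141, 0.005, 0.026]
force: [-24.9, -1.1, 19.7]
grip_width: 0.0299
grip_force: 12.3
```

carry_out([
  [[1, 0, 0, 0, 0, 0, 30], [0.5, 0, 0, 0, 0, 0, 30]],
])

```text
time_s: 11.32
ee_pos: [0.4935, -0.0124, 0.0454]
eef_rot: [-3.141, 0.008, 0.026]
force: [-33.6, -1.9, 26.7]
grip_width: 0.0298
grip_force: 17.0
```

The slide stopped hard, with TCP at about -66 against an expected -63. I'll back off and check the fit.

carry_out([
  [[-3, 0, 0, 0, 0, 0, 30], [-6, 0, 0, 0, 0, 0, 30], [-8, 0, 0, 0, 0, 0, 30], [-8, 0, 0, 0, 0, 0, 30], [-8, 0, 0, 0, 0, 0, 30], [0, 0, -15, 0, 0, 0, 30], [0, 0, -20, 0, 0, 0, 30], [0, 0, -20, 0, 0, 0, 30], [0, 0, -20, 0, 0, 0, 30], [0, 0, -20, 0, 0, 0, 30], [0, 0, 0, 0, 0, 0, 30]],
])

```text
time_s: 12.23
ee_pos: [0.4649, -0.0134, 0.1439]
eef_rot: [3.141, -0.006, 0.026]
force: [-0.3, -0.7, -0.1]
grip_width: 0.0299
grip_force: 0.0
```

Run:
```python
from h import *
from station import telemetry,optics
w=optics.camera("wrist");s=optics.camera("side");c=optics.camera("scene");pickle.dump((c,s,w),open("c4.pkl","wb"))
a=cv2.resize(w["pixels"][0:230,90:350,::-1],(400,354),interpolation=cv2.INTER_CUBIC)
b=cv2.resize(s["pixels"][170:300,170:350,::-1],(490,354),interpolation=cv2.INTER_CUBIC)[:,90:]
k=cv2.resize(c["pixels"][155:265,215:345,::-1],(290,245),interpolation=cv2.INTER_CUBIC)
k=cv2.copyMakeBorder(k,0,0,255,255,cv2.BORDER_CONSTANT)
cv2.imwrite("pics/m4.png",np.vstack([np.hstack([a,b]),k]))
F=np.load("fix.npz"); f=lambda p:F["Q"].T@(p[:2]-F["o"])*1e3
def blob(i,l,u):
    h=cv2.cvtColor(i["pixels"],cv2.COLOR_RGB2HSV);m=cv2.inRange(h,l,u);m[:,:200]=0;m[:,345:]=0;m[:150]=0;m[310:]=0
    N,_,st_,ce=cv2.connectedComponentsWithStats(m);return ce[1+st_[1:,4].argmax()]
for n,l,u in(("yel",(22,120,80),(34,255,255)),("blue",(105,150,50),(125,255,255))):
    p,e=tri(c,blob(c,l,u),s,blob(s,l,u)); v=f(p)-[31,55]; print(n,p,e,f(p),np.arctan2(v[1],v[0])-.5)
# wrist: plate top edge centreline at z=64
h=cv2.cvtColor(w["pixels"],cv2.COLOR_RGB2HSV);m=cv2.inRange(h,(105,150,40),(125,255,255));ys,xs=np.where(m);print(ys.min(),ys.max(),xs.min(),xs.max())
print("plate rear top",f(onz(w,(xs.mean(),ys.max()),.064)),f(onz(w,(xs.mean(),ys.min()),.064)))
st(telemetry.get_obs())
print("dock rear top",proj(w,[fx((45,-85,68)),fx((45,5,68)),fx((45,-40,26)),fx((100,120,12)),fx((-135,120,12)),fx((-55,-40,64))]).round(1))
```

```text
yel [0.64124326 0.11814406 0.06668215] 0.0020269602321440062 [84.85990699 86.16462068] 0.024553350045430578
blue [ 0.50729331 -0.00951334  0.04619789] 0.001908264460514299 [-51.94319102 -38.43037419] -2.7968043532781817
0 170 243 450
plate rear top [-53.42143916 -96.36545145] [ 73.53752559 -90.27916586]
t 12.38 fix [-96.1 -41.2] z 139.8 yaw 0.003 F [-0.3 -0.7  0.3] q [-0.11  0.18  1.83 -0.    1.13  1.44]
dock rear top [[342.4  39.6]
 [222.4  39.3]
 [282.5  53. ]
 [104.6  -7.3]
 [131.6 240.9]
 [282.2 171.7]]
```

View pics/m4.png

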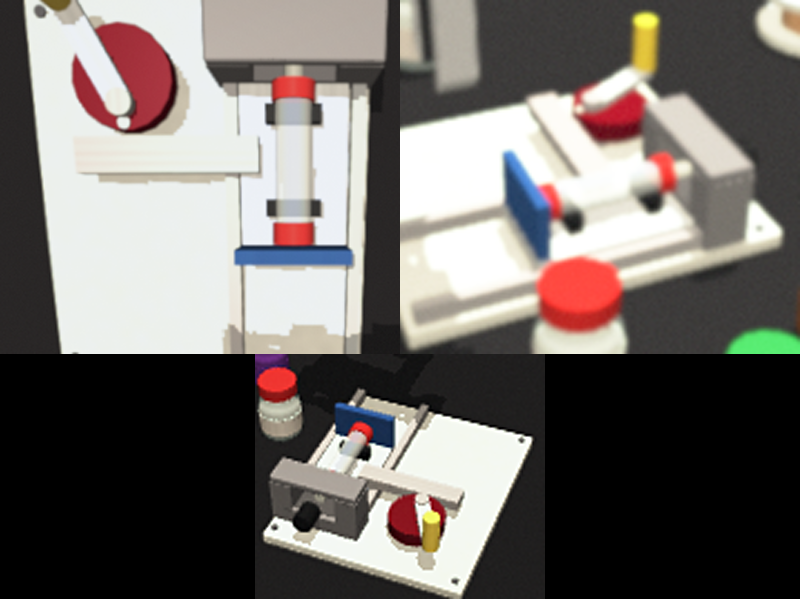

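The slide is home: the plate's rear edge is at wrist row 170 against a predicted 171.7. The cam's white dot faces the follower with a small gap, and the bystanders haven't moved. I'll lift clear and hand in.

carry_out([
  [[0, 0, -15, 0, 0, 0, 30], [0, 0, -20, 0, 0, 0, 30], [0, 0, -15, 0, 0, 0, 30], [0, 0, 0, 0, 0, 0, 30], [0, 0, 0, 0, 0, 0, 30], [0, 0, 0, 0, 0, 0, 30]],
])

```text
time_s: 12.88
ee_pos: [0.4631, -0.0132, 0.1889]
eef_rot: [-3.141, 0.002, 0.026]
force: [-0.6, 0.4, -0.5]
grip_width: 0.0301
grip_force: 0.0
```

```bash
python3 -c "
from station import ctrl; print(ctrl.hand_in())"
```

```text
the job is handed in; nothing more can be done
None
```

The job is handed in at about 13 s: the cam was pushed to its low-point stop first, then the slide until it stopped hard within about 2 mm of its home position by camera, and the arm finished clear with the bystanders untouched; no verdict came back.

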